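Balance the dispensing arm on the knife edge and mark the point

TASK

The dispensing arm lies out of balance across the knife edge of the balance stand; its inside ballast is hidden. Without lifting it off, gently slide it along the knife edge until it stays level by itself when you let go, then mark the balance point by setting the yellow clip astride it, right above the knife edge, so that the arm stays level there. Do not load the stand hard, and leave the blue clip, the bottle and the screwdriver alone.

Things in the scene. Friction and masses are not known exactly. Their poses are not given: they have to be found in the camera images.
- stand: Balance stand, fixed: grey base 90 x 230 x 14 mm, steel knife edge in the middle, an aluminium guide fork (12 mm thick) 85 mm to each side. Origin: centre of its underside; y runs along the arm lying in the forks, z up. Each fork's rest lies 8 mm below the knife edge and catches the tipping arm (tilt 0.1 rad); its cheeks, 28 mm apart inside, reach 10 mm above the knife edge.
- knife (a point): Middle of the top of the knife edge, 90 mm above the stand's origin; axes as the stand's. The edge is a flat land 8 mm wide (y) and 36 mm long (x). The dispensing arm stays level by itself only while its centre of mass is over this land; after a tip it may rock for up to 5 s before it rests, level or on a fork.
- bar: Dispensing arm: closed square aluminium tube 280 (y) x 24 (x) x 20 mm (z), 0.32 kg, flush end caps, orange at +y, black at -y. Origin: middle of its underside; axes near the stand's. Hidden fixed ballast puts its centre of mass up to 15 mm either side of the middle. It starts tipped, the heavy end down on one fork. It slides at 1 to 3 N; a fingertip left pressing on it can hold it from tipping.
- clip: Yellow clip, 14 g, a saddle on two legs: 39 (x, across the arm) x 14 mm (y, along it); legs 5 mm thick, 29 mm apart inside; roof underside 12, top 17 mm above its origin; grip fin 16 (x) x 10 mm (y) from 17 up to 44 mm. Origin: centre between the feet. Starts on a grey ledge 40 mm high, 160 x 70 mm, by a blue clip. Astride the arm its origin lies 8 mm above the arm's underside.
- spare_clip: Blue clip of the same shape, to be left where it stands.
- bottle: White bottle, 52 mm diameter, 110 mm high, a bystander. Origin: centre of its underside.
- driver: Screwdriver with red handle, a bystander lying beyond the stand. Origin: underside.

How it is judged:
By the outcome, as a careful person would: the job done as asked, in the order asked, and still so for the second after the job is handed in, with the robot touching nothing.
It also fails if it takes over 70 s, if anything falls off the work surface, if the arm or the gripper's body presses on something with over 40 N, if the wrist force passes 120 N, or if a joint passes its speed limit or range.

ROBOT

A 7-joint arm with a two-finger parallel gripper is mounted at the origin on the work surface. World frame = base frame: x ahead of the robot, y to its left, z up, the work surface at z = 0. Lengths are in mm, angles in rad, forces in N, time in s.
With the tool pointing down it reaches from about 400 to 875 mm from the base axis. Payload 4.4 kg.
Tool frame: the origin (TCP) lies midway between the tips of the shut fingers; the grasp point (between the pads) lies 19 mm behind it; z points along the fingers, y is the line along which they close (so a half turn about z gives the same grasp; the last joint's range is limited). The gripper opens to 85 mm and grips with 20 to 120 N. Pads are 22 mm wide; open, the fingers measure 114 mm over their backs; the gripper's body (76 mm by 85 mm) begins 54 mm behind the grasp point. The pads swing forward as they close: fully open they stand 13 mm farther back than shut.
Start: joints at [1.161, 0.628, 0.038, 1.517, -0.027, 0.996, -0.02], TCP at [219.122, -611.967, 231.313] pointing down, gripper open.
Joint ranges: [-3.06, 3.06], [-0.37, 2.12], [-1.25, 1.32], [0.18, 2.47], [-1.1, 4.24], [0.23, 1.98], [-2.94, 2.94]. Speed limits (rad/s): [2.57, 2.57, 3.14, 3.14, 3.14, 3.14, 3.14].

INTERFACE

Orientations are given as [roll, pitch, yaw] about the fixed x, y, z axes, in that order (R = Rz(yaw) Ry(pitch) Rx(roll)).
In Python, from cell import ctrl gives the robot as it stands.
- The arm moves only by the shell command python3 -m handwheel 'ROWS'. ROWS is JSON, a list of rows, each a list of 3 entries, a list of its own where there are three numbers: the turn, a rotation vector about the tool's x, y, z in degrees, then the shift along the tool's x, y, z in m, then the closure, from 0 (fully open) to 1 (shut). A call has 1 to 5 rows; each row shifts and turns the commanded pose from where the row before left it, along the tool's axes as they then stand; what a row does not reach is not made up. A row lasts 1/12 s, in which the tool goes at most 41.7 mm and 7.16 degrees, less where a joint would pass 70% of its speed; a pose out of reach is approached as far as the arm can. A call is refused whole if a number of a shift passes 0.0417 or a number of a turn 7.16, either way. A call with a gripper value outside its range is refused whole. The fingers move at their own pace and stop on an object; the grip force is fixed at half the most. Time passes only in rows, so rows that do not move let the fingers close. It gives the time, the measured TCP pose, the force, the opening and the grip force at its end, in the units of the state.
- ctrl.read_state(): the state, without advancing time (a new reading comes with each control period).
- ctrl.get_image(name): name is "scene" or "side" or "wrist"; returns a dict with "pixels" (420x560x3 uint8, red, green, blue), "fx", "fy", "cx", "cy" (pixels), "pose" (4x4, takes a point from camera to world coordinates); the wrist camera has in their place "T_tool_cam" (4x4, takes a point from camera to tool coordinates, whose origin is the TCP and whose axes are the flange's). Camera axes: x right, y up, looking along -z (the intrinsics and any distortion apply to the point x, -y, -z); pixel columns grow to the right and rows downward; lengths in mm; the calibration is good to about 2 mm. A picture is of the moment at which its call begins: read the wrist's pose just before it. There is no depth.
- ctrl.finish_job(): hands the job in; it is judged then, once.
The state is a dict: "clock": time; "qpos": joint angles; "qd": joint speeds; "tau": joint torques, N m; "eef_pos": TCP position; "tool_rot": TCP orientation; "force": force on the tool from outside, world axes, zero at the start; "torque": the same for the moment, N m; "width": finger opening in mm; "gripper_force": force on a finger pad.
Only numpy, scipy, OpenCV 4.12 (cv2) and the standard library are available. Lean on these libraries where they do the work, as an engineer would, in place of code of your own. Each camera call takes 0.05 s, during which the arm holds its last target. There are 200 camera calls.

## Working session

There is one attempt and no reset: what is moved stays moved. The work goes in short steps, Python scripts to look and compute and a shell command to move; the robot and the scene stay as the last step left them, time stands still between calls to the robot, and variables do not carry over. Pictures are saved under pics/ and viewed, at most 10 in all, crops included, and the job is handed in when it is done.

```bash
ls; mkdir -p pics; cat > h.py <<'E'
import numpy as np, cv2
from cell import ctrl
from scipy.spatial.transform import Rotation as R
def tool():
    s=ctrl.read_state(); T=np.eye(4); T[:3,:3]=R.from_euler('xyz',s['tool_rot']).as_matrix(); T[:3,3]=s['eef_pos']; return T
def grab(n):
    T=tool(); im=ctrl.get_image(n)
    im['P']=np.array(im['pose']) if 'pose' in im else T@np.array(im['T_tool_cam'])
    return im
def ray(im,u,v):
    d=np.array([(u-im['cx'])/im['fx'],-(v-im['cy'])/im['fy'],-1.]); return im['P'][:3,3],im['P'][:3,:3]@d
def onz(im,u,v,z):
    o,d=ray(im,u,v); return o+d*(z-o[2])/d[2]
def proj(im,p):
    q=im['P'][:3,:3].T@(np.array(p)-im['P'][:3,3]); return im['cx']+im['fx']*q[0]/-q[2], im['cy']-im['fy']*q[1]/-q[2]
def two(a,ua,b,ub):
    o1,d1=ray(a,*ua);o2,d2=ray(b,*ub)
    t=np.linalg.lstsq(np.c_[d1,-d2],o2-o1,rcond=None)[0]
    p,q=o1+d1*t[0],o2+d2*t[1]; return (p+q)/2,np.linalg.norm(p-q)
def save(im,f,crop=None,k=1):
    p=im['pixels'][:,:,::-1]
    if crop: p=p[crop[1]:crop[3],crop[0]:crop[2]]
    cv2.imwrite(f,cv2.resize(p,None,fx=k,fy=k,interpolation=cv2.INTER_CUBIC))
def blobs(im,lo,hi,amin=30):
    hsv=cv2.cvtColor(im['pixels'],cv2.COLOR_RGB2HSV); m=cv2.inRange(hsv,np.array(lo),np.array(hi))
    n,l,st,c=cv2.connectedComponentsWithStats(m)
    return [(st[i].tolist(),c[i].round(1).tolist(),cv2.boxPoints(cv2.minAreaRect(np.argwhere(l==i)[:,::-1].astype(np.float32))).round(1).tolist()) for i in range(1,n) if st[i][4]>amin]
E
python3 - <<'E'
from h import *
print(ctrl.read_state())
for n in('scene','side'):
    im=grab(n); save(im,f'pics/{n}0.png'); print(n,im['fx'],im['cx'],im['cy'],np.round(im['P'],2).tolist(),[k for k in im])
    print('Y',[b[:2] for b in blobs(im,(22,120,100),(35,255,255))]);print('O',[b[:2] for b in blobs(im,(5,150,100),(18,255,255))])
E
```

```text
pics
{'clock': 0.0, 'qpos': array([ 1.1612033 ,  0.62936426,  0.03841458,  1.51839932, -0.02698024,
        0.99630682, -0.02001119]), 'qd': array([ 0.00047042, -0.00102899, -0.00072925, -0.00081092, -0.001073  ,
        0.00054063,  0.00122795]), 'tau': array([ 3.80675292e-04, -5.63395035e+01,  1.22618169e+00, -1.93442702e+01,
        1.09597453e-02,  1.06152578e-02,  6.23443697e-06]), 'eef_pos': array([ 218.90688408, -611.34101264,  230.36684002]), 'tool_rot': array([-3.13963241e+00,  2.81106801e-05,  3.43814051e-01]), 'force': array([-0.30174371,  0.60403032, -0.28893874]), 'torque': array([-0.03580285, -0.04972541, -0.01549532]), 'gripper_force': 0.0, 'width': 85.32525122088276}
scene 452.5444889170239 284.4307629166637 212.8098498226183 [[-0.87, -0.27, 0.41, 1023.89], [0.49, -0.47, 0.73, 679.61], [-0.0, 0.84, 0.54, 605.8], [0.0, 0.0, 0.0, 1.0]] ['pixels', 'fx', 'fy', 'cx', 'cy', 'pose', 'P']
Y [([245, 144, 14, 17, 113], [251.4, 152.3])]
O [([469, 49, 19, 12, 155], [478.5, 54.2]), ([548, 61, 12, 21, 180], [554.6, 71.6]), ([131, 205, 112, 82, 5358], [185.1, 244.2]), ([379, 266, 16, 15, 159], [386.3, 273.4])]
side 399.5066971316684 278.4054099083793 202.44599545087 [[-0.76, 0.45, -0.46, 220.55], [-0.65, -0.54, 0.53, 402.54], [-0.01, 0.71, 0.71, 693.69], [0.0, 0.0, 0.0, 1.0]] ['pixels', 'fx', 'fy', 'cx', 'cy', 'pose', 'P']
Y [([379, 145, 16, 20, 160], [387.7, 154.2])]
O [([173, 135, 104, 74, 4090], [225.0, 170.1]), ([185, 300, 16, 17, 133], [192.4, 308.3])]
```

View pics/scene0.png

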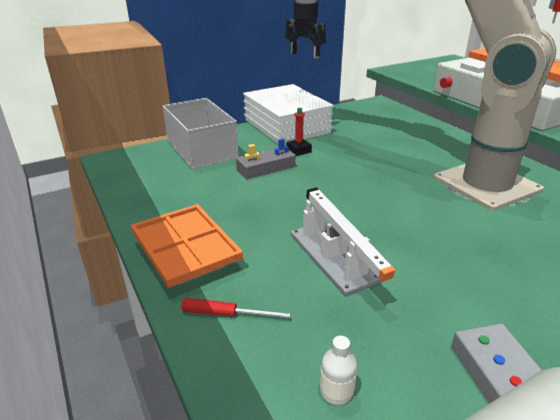

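View pics/side0.png

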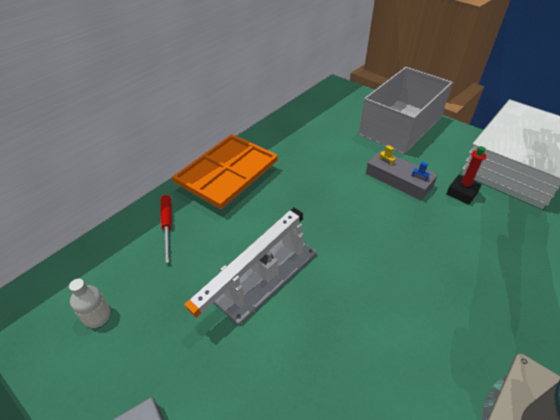

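The scene shows the bar from black cap (312,192) to orange cap (386,273), and the yellow clip at (251,152) left of blue (281,145) on the ledge. The side view has the bar from (297,215) to (192,308) and the yellow clip at (388,154). The driver and the bottle lie clear of the bar.

```bash
python3 - <<'E'
from h import *
a,b=grab('scene'),grab('side')
print('orange',two(a,(386.3,273.4),b,(192.4,308.3)))
print('black',two(a,(312,194),b,(297,215)))
print('yellow',two(a,(251.4,152.3),b,(387.7,154.2)))
print('blue',two(a,(282,146),b,(423,172)))
print('bottle',onz(a,338,390,20),onz(b,94,315,20))
print('driver',onz(a,182,305,10),onz(a,290,317,5))
print('orange box',[blobs(i,(5,150,100),(18,255,255))[-1][2] for i in (a,b)])
ca=cv2.resize(a['pixels'][175:300,270:410],None,fx=4,fy=4,interpolation=2); cb=cv2.resize(b['pixels'][200:325,180:325],None,fx=4,fy=4,interpolation=2)
c=np.zeros((500,800,3),np.uint8)
ca=cv2.resize(ca,(400,357));cb=cv2.resize(cb,(400,345));c[:357,:400]=ca;c[:345,400:]=cb
cv2.imwrite('pics/z.png',c[:360,:,::-1])
E
```

```text
orange (array([563.907626  , 231.33133469,  84.75175407]), np.float64(0.22177831576055143))
black (array([549.60616047, -36.70457628, 107.38795171]), np.float64(0.4863885122121358))
yellow (array([ 529.89410226, -382.63693055,   62.42179262]), np.float64(1.6307711212924558))
blue (array([ 431.86551734, -380.05260713,   60.10046661]), np.float64(3.354994655599916))
bottle [744.96969969 347.25366361  20.        ] [730.56954527 340.75737464  20.        ]
driver [886.58421583  49.40813545  10.        ] [725.10620082 170.56489285   5.        ]
orange box [[[376.8999938964844, 271.29998779296875], [392.6000061035156, 265.3999938964844], [396.3999938964844, 275.5], [380.6000061035156, 281.3999938964844]], [[183.5, 304.5], [188.5, 299.5], [201.0, 312.0], [196.0, 317.0]]]
```

View pics/z.png

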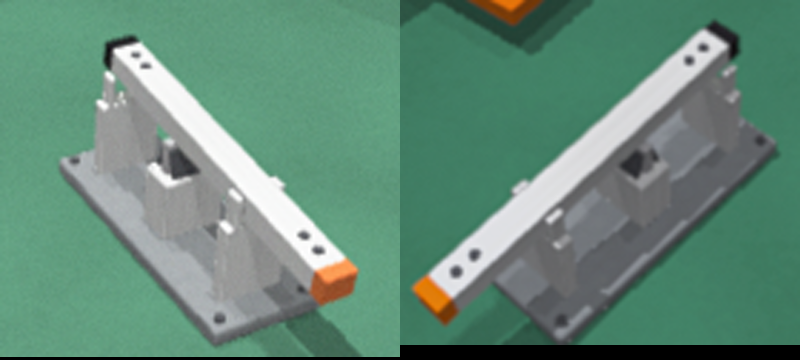

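The zoomed crops show the orange end low, resting on its fork. The base corners can be read at about scene (62,165) and (218,343), and side (775,143) and (565,340), in crop pixels. The bar has to slide towards the black end (-y).

```bash
python3 - <<'E'
from h import *
a,b=grab('scene'),grab('side')
A=lambda u,v:(270+u*.35,175+v*.35); B=lambda u,v:(180+(u-400)*.3625,200+v*.3625)
for n,p in dict(holeL=(75,161),holeN=(219,318),holeR=(302,287),cornL=(62,165),cornN=(218,343)).items(): print(n,onz(a,*A(*p),14))
for n,p in dict(holeN=(560,322),holeR=(768,145),cornR=(775,143),cornN=(565,340)).items(): print('side',n,onz(b,*B(*p),14))
E
python3 -m handwheel '[[[0,0,5.6],[0,0,0],1],[[0,0,5.6],[0,0,0],1],[[0,0,5.6],[0,0,0],1],[[0,0,5.6],[0,0,0],1]]'
```

```text
holeL [583.05413282 -45.92250484  14.        ]
holeN [593.41473587 162.15428589  14.        ]
holeR [523.96261795 164.72999479  14.        ]
cornL [594.89034043 -46.26441553  14.        ]
cornN [608.54647249 181.76188221  14.        ]
side holeN [524.87710989 168.33525225  14.        ]
side holeR [506.9584773  -42.84326387  14.        ]
side cornR [503.96940132 -47.87557352  14.        ]
side cornN [513.03737899 175.66923202  14.        ]
clock: 0.63
eef_pos: [219.1, -611.9, 231.2]
tool_rot: [-3.141, -0.0, -0.052]
force: [-0.4, -0.1, -0.3]
width: 38.9
gripper_force: 0.0
```

```bash
for i in 1; do
python3 -m handwheel '[[[0,0,0],[0.013,-0.0389,0],1],[[0,0,0],[0.013,-0.0389,0],1],[[0,0,0],[0.013,-0.0389,0],1],[[0,0,0],[0.013,-0.0389,0],1],[[0,0,0],[0.013,-0.0389,0],1]]' >/dev/null
python3 -m handwheel '[[[0,0,0],[0.013,-0.0389,0],1],[[0,0,0],[0.013,-0.0389,0],1],[[0,0,0],[0.013,-0.0389,0],1],[[0,0,0],[0.013,-0.0389,0],1],[[0,0,0],[0.013,-0.0389,0],1]]'
python3 -m handwheel '[[[0,0,0],[0.013,-0.0389,0],1],[[0,0,0],[0.013,-0.0389,0],1],[[0,0,0],[0.013,-0.0389,0],1],[[0,0,0],[0.013,-0.0389,0],1],[[0,0,0],[0.013,-0.0389,0],1]]' >/dev/null
python3 -m handwheel '[[[0,0,0],[0.013,-0.0389,0],1],[[0,0,0],[0.013,-0.0389,0],1],[[0,0,0],[0.013,-0.0389,0],1],[[0,0,0],[0.013,-0.0389,0],1],[[0,0,0],[0.013,-0.0389,0],1]]' >/dev/null
python3 -m handwheel '[[[0,0,0],[0.013,-0.0389,0],1],[[0,0,0],[0.013,-0.0389,0],1],[[0,0,0],[0.013,-0.0389,0],1],[[0,0,0],[0,0,0],1]]'
done
```

```text
clock: 1.47
eef_pos: [367.8, -227.7, 231.6]
tool_rot: [3.141, -0.001, -0.047]
force: [0.3, 0.1, -0.8]
width: 0.2
gripper_force: 0.0
clock: 2.63
eef_pos: [560.6, 278.6, 230.9]
tool_rot: [-3.134, -0.002, -0.037]
force: [-0.3, 1.5, 0.4]
width: 0.1
gripper_force: 0.0
```

```bash
python3 - <<'E'
from h import *
w=grab('wrist'); save(w,'pics/w1.png'); print(tool()[:3,3],np.round(w['T_tool_cam'],2).tolist())
print([(b[:3]) for b in blobs(w,(5,150,100),(18,255,255),100)])
E
```

```text
[559.72649541 273.57631359 230.61682835] [[0.0, 0.95, 0.3, 77.05], [1.0, -0.0, 0.0, 0.35], [0.0, 0.3, -0.95, -142.42], [0.0, 0.0, 0.0, 1.0]]
[([327, 178, 15, 29, 369], [333.9, 192.1], [[326.6000061035156, 205.89999389648438], [328.3999938964844, 177.3000030517578], [341.29998779296875, 178.10000610351562], [339.5, 206.6999969482422]])]
```

View pics/w1.png

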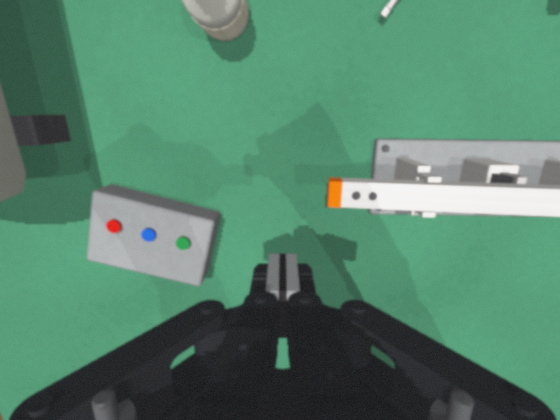

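The wrist view shows the orange cap's end face at x≈328, rows 178-206, and the closed fingertips at (283,260). The knife block lies near (503,175).

```bash
python3 - <<'E'
from h import *
w=grab('wrist'); print(tool()[:3,3],ctrl.read_state()['tool_rot'],ctrl.read_state()['force'])
print('end',onz(w,327.5,192,96),onz(w,341,192,96))
print('fork', onz(w,424,170,100),onz(w,429,214,100),'knife',onz(w,503,172,90))
print('tip',onz(w,283,265,233), proj(w,tool()[:3,3]))
E
```

```text
[559.52366195 269.68796449 230.58420497] [-3.14154191e+00  7.66345566e-04 -4.35209595e-02] [-0.71350957 -1.39226958  0.41083769]
end [564.90504677 231.9133089   96.        ] [564.42598725 219.52908819  96.        ]
fork [582.71357772 147.2508421  100.        ] [541.3456099  138.64101658 100.        ] knife [576.05892063  70.20351197  90.        ]
tip [563.55189123 272.71126105 233.        ] (np.float64(289.20827323920844), np.float64(269.6540744927845))
```

```bash
python3 -m handwheel '[[[0,0,0],[0.005,0,0.038],1],[[0,0,0],[0,0,0.038],1],[[0,0,0],[0,0,0.038],1],[[0,0,0],[0,0,0.035],1],[[0,0,0],[0,0.008,0],1]]' 
python3 -m handwheel '[[[0,0,0],[0,0.006,0],1],[[0,0,0],[0,0.002,0],1],[[0,0,0],[0,0.002,0],1],[[0,0,0],[0,0.002,0],1],[[0,0,0],[0,0,0],1]]'
python3 - <<'E'
from h import *
w=grab('wrist');s=ctrl.read_state(); print(s['eef_pos'],s['force'])
bs=blobs(w,(5,150,100),(18,255,255),100);print(bs)
save(w,'pics/w2.png')
E
```

```text
clock: 3.15
eef_pos: [559.3, 256.8, 75.8]
tool_rot: [3.136, 0.012, -0.047]
force: [-1.0, -0.6, -0.2]
width: 0.2
gripper_force: 0.0
clock: 3.57
eef_pos: [565.6, 247.8, 84.8]
tool_rot: [-3.139, -0.004, -0.048]
force: [1.2, 0.2, 0.8]
width: -0.2
gripper_force: 0.4
[565.31921609 247.96262946  84.32312155] [1.07468769 1.50563164 1.19668721]
[([308, 237, 26, 62, 1263], [321.3, 265.0], [[305.29998779296875, 296.8999938964844], [309.5, 236.39999389648438], [334.29998779296875, 238.10000610351562], [330.1000061035156, 298.6000061035156]])]
```

View pics/w2.png

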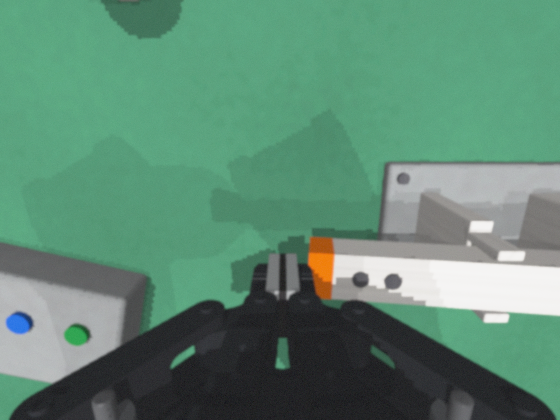

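The closed fingers stand about 4 mm short of the orange end face (px 309), centred on it.

```bash
cat > lv.py <<'E'
from h import *
a,b=grab('scene'),grab('side')
def c(i,x0,x1,y0,y1):
    return max((q for q in blobs(i,(5,150,100),(18,255,255),20) if x0<q[1][0]<x1 and y0<q[1][1]<y1),key=lambda q:q[0][4])
p,q=c(a,300,450,200,320),c(b,150,300,230,380)
s=ctrl.read_state()
print('cap',two(a,p[1],b,q[1])[0].round(1),p[1],q[1],'t %.2f'%s['clock'],'tcp',np.round(s['eef_pos'],1),'F',np.round(s['force'],1))
E
python3 lv.py
python3 -m handwheel '[[[0,0,0],[0,0.003,0],1],[[0,0,0],[0,0.002,0],1],[[0,0,0],[0,0.002,0],1],[[0,0,0],[0,0.002,0],1],[[0,0,0],[0,0.002,0],1]]'
python3 -m handwheel '[[[0,0,0],[0,0.002,0],1],[[0,0,0],[0,0.001,0],1],[[0,0,0],[0,0,0],1]]'
python3 lv.py
```

```text
cap [566.5 224.7  77. ] [381.3, 274.3] [194.6, 308.4] t 3.72 tcp [564.8 248.2  83.6] F [0.8 1.6 1.6]
clock: 4.13
eef_pos: [563.8, 238.5, 82.8]
tool_rot: [-3.139, -0.001, -0.046]
force: [0.6, 5.9, 3.0]
width: -0.1
gripper_force: 3.3
clock: 4.38
eef_pos: [563.8, 235.2, 82.9]
tool_rot: [-3.139, -0.001, -0.046]
force: [0.4, 5.0, 3.0]
width: 0.1
gripper_force: 3.0
cap [565.  211.3  75.8] [377.0, 270.3] [201.1, 304.0] t 4.48 tcp [563.7 235.2  82.8] F [-0.5  5.2  3.3]
```

```bash

python3 -m handwheel '[[[0,0,0],[0,0.0015,0],1],[[0,0,0],[0,0.0015,0],1],[[0,0,0],[0,-0.006,0],1],[[0,0,0],[0,0,0],1],[[0,0,0],[0,0,0],1]]' | grep force
python3 lv.py
python3 -m handwheel '[[[0,0,0],[0,0.006,0],1],[[0,0,0],[0,0.0015,0],1],[[0,0,0],[0,0.0015,0],1],[[0,0,0],[0,-0.006,0],1],[[0,0,0],[0,0,0],1]]' | grep force
python3 lv.py
```

```text
force: [-0.4, 0.0, -0.2]
gripper_force: 0.0
cap [565.1 209.7  80.6] [377.0, 268.0] [201.5, 301.5] t 5.00 tcp [563.1 235.3  81.8] F [ 0.4 -0.3 -0.4]
force: [0.6, 0.6, -0.3]
gripper_force: 0.0
cap [565.3 205.6  83.7] [375.8, 265.6] [203.0, 298.7] t 5.52 tcp [563.3 233.2  82.2] F [ 0.7 -0.3 -0. ]
```

```bash

python3 -m handwheel '[[[0,0,0],[0,-0.01,0],1],[[0,0,0],[0,-0.01,0],1],[[0,0,0],[0,0,0],1],[[0,0,0],[0,0,0],1],[[0,0,0],[0,0,0],1]]' | grep force
python3 lv.py
python3 -m handwheel '[[[0,0,0],[0,0,0],1],[[0,0,0],[0,0,0],1],[[0,0,0],[0,0,0],1],[[0,0,0],[0,0,0],1],[[0,0,0],[0,0,0],1]]' | grep force
python3 lv.py
python3 - <<'E'
from h import *
a,b=grab('scene'),grab('side')
c=np.zeros((360,800,3),np.uint8)
c[:357,:400]=cv2.resize(a['pixels'][175:300,270:410],(400,357),interpolation=2);c[:345,400:]=cv2.resize(b['pixels'][200:325,180:325],(400,345),interpolation=2)
cv2.imwrite('pics/z2.png',c[:,:,::-1])
E
```

```text
force: [-0.5, 0.1, -1.2]
gripper_force: 0.0
cap [564.4 207.5  86. ] [377.4, 265.4] [202.5, 298.5] t 6.03 tcp [564.3 252.9  82.3] F [-0.8  0.8 -0.5]
force: [0.1, 0.9, 1.3]
gripper_force: 0.0
cap [564.4 207.5  86. ] [377.4, 265.4] [202.5, 298.5] t 6.55 tcp [564.3 253.4  82.3] F [ 0.1  0.7 -0.1]
```

View pics/z2.png

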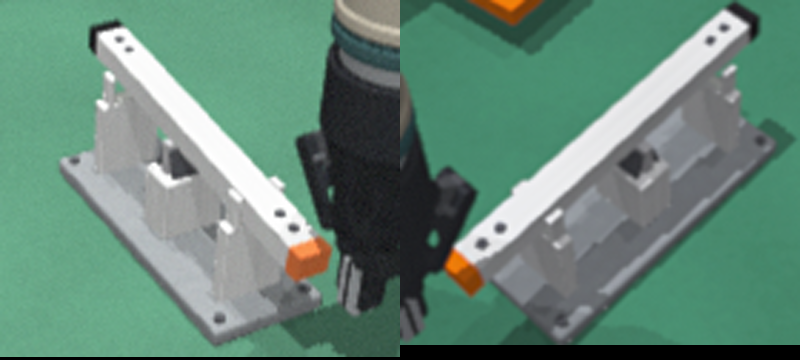

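The bar is still tipped with the orange end down, having moved roughly 20 mm. I'll continue in 3 mm steps.

```bash

python3 -m handwheel '[[[0,0,0],[0,0.018,0],1],[[0,0,0],[0,0.007,0],1],[[0,0,0],[0,0.002,0],1],[[0,0,0],[0,0.0015,0],1],[[0,0,0],[0,0.001,0],1]]' | grep -E "force|eef"
python3 -m handwheel '[[[0,0,0],[0,-0.02,0],1],[[0,0,0],[0,0,0],1],[[0,0,0],[0,0,0],1],[[0,0,0],[0,0,0],1]]' | grep -E "eef"
python3 lv.py
```

```text
eef_pos: [563.1, 225.1, 82.5]
force: [-0.3, 2.9, -0.0]
gripper_force: 1.5
eef_pos: [563.7, 243.2, 82.1]
cap [563.4 204.5  85.5] [376.6, 264.4] [204.2, 298.0] t 7.50 tcp [563.9 242.7  82.2] F [ 0.8 -0.1  0.7]
```

```bash

python3 -m handwheel '[[[0,0,0],[0,0.018,0],1],[[0,0,0],[0,0.002,0],1],[[0,0,0],[0,0.0015,0],1],[[0,0,0],[0,0.0015,0],1],[[0,0,0],[0,0,0],1]]' | grep -E "force|eef"
python3 -m handwheel '[[[0,0,0],[0,-0.02,0],1],[[0,0,0],[0,0,0],1],[[0,0,0],[0,0,0],1],[[0,0,0],[0,0,0],1]]' | grep -E "eef"
python3 lv.py
```

```text
eef_pos: [562.9, 221.3, 82.4]
force: [-0.8, 0.3, 0.3]
gripper_force: 0.3
eef_pos: [563.5, 240.2, 82.1]
cap [563.3 200.7  85.6] [375.3, 263.2] [205.8, 296.5] t 8.35 tcp [563.7 239.7  82.2] F [-0.4  0.2  0.4]
```

```bash

python3 -m handwheel '[[[0,0,0],[0,0,0],1],[[0,0,0],[0,0,0],1],[[0,0,0],[0,0,0],1]]' | grep -E "eef"; python3 lv.py
```

```text
eef_pos: [563.8, 240.5, 82.4]
cap [563.4 200.8  85.9] [375.3, 263.1] [205.7, 296.5] t 8.70 tcp [563.8 240.7  82.4] F [0.6 0.2 0.5]
```

```bash

for k in 1; do
python3 -m handwheel '[[[0,0,0],[0,0.018,0],1],[[0,0,0],[0,0.002,0],1],[[0,0,0],[0,0.0015,0],1],[[0,0,0],[0,0.001,0],1],[[0,0,0],[0,0,0],1]]' | grep -E "force|eef"
python3 -m handwheel '[[[0,0,0],[0,-0.02,0],1],[[0,0,0],[0,0,0],1],[[0,0,0],[0,0,0],1],[[0,0,0],[0,0,0],1],[[0,0,0],[0,0,0],1]]' | grep -E "eef"
python3 lv.py
python3 -m handwheel '[[[0,0,0],[0,0.018,0],1],[[0,0,0],[0,0.002,0],1],[[0,0,0],[0,0.0015,0],1],[[0,0,0],[0,0.0015,0],1],[[0,0,0],[0,0,0],1]]' | grep -E "force|eef"
python3 -m handwheel '[[[0,0,0],[0,-0.02,0],1],[[0,0,0],[0,0,0],1],[[0,0,0],[0,0,0],1],[[0,0,0],[0,0,0],1],[[0,0,0],[0,0,0],1]]' | grep -E "eef"
python3 lv.py
done
```

```text
eef_pos: [562.7, 219.0, 82.4]
force: [0.5, 0.3, 0.8]
gripper_force: 0.2
eef_pos: [563.6, 237.2, 82.2]
cap [562.1 197.8  93.8] [375.0, 258.3] [206.8, 293.6] t 9.63 tcp [563.7 237.4  82.3] F [-0.8 -0.6  0.2]
eef_pos: [562.6, 215.6, 82.4]
force: [0.9, 0.4, 0.7]
gripper_force: 0.0
eef_pos: [563.4, 234.5, 82.2]
cap [561.5 194.   96.7] [374.1, 255.8] [208.4, 291.4] t 10.57 tcp [563.5 234.5  82.3] F [ 0.4 -0.2 -0. ]
```

```bash

for k in 1 2 3; do python3 -m handwheel '[[[0,0,0],[0,0,0],1],[[0,0,0],[0,0,0],1],[[0,0,0],[0,0,0],1],[[0,0,0],[0,0,0],1],[[0,0,0],[0,0,0],1]]' >/dev/null; python3 lv.py; done
python3 - <<'E'
from h import *
a,b=grab('scene'),grab('side')
c=np.zeros((360,800,3),np.uint8)
c[:357,:400]=cv2.resize(a['pixels'][175:300,270:410],(400,357),interpolation=2);c[:345,400:]=cv2.resize(b['pixels'][200:325,180:325],(400,345),interpolation=2)
cv2.imwrite('pics/z3.png',c[:,:,::-1])
E
```

```text
cap [561.6 194.1  97.1] [374.1, 255.7] [208.3, 291.3] t 11.08 tcp [563.5 235.4  82.3] F [-0.6  0.6  1.2]
cap [561.6 194.1  96.8] [374.1, 255.8] [208.3, 291.4] t 11.60 tcp [563.5 235.4  82.3] F [0.5 0.2 0.2]
cap [561.6 194.1  97.1] [374.1, 255.7] [208.3, 291.3] t 12.12 tcp [563.5 235.5  82.3] F [-0.1 -0.1  0.4]
```

View pics/z3.png

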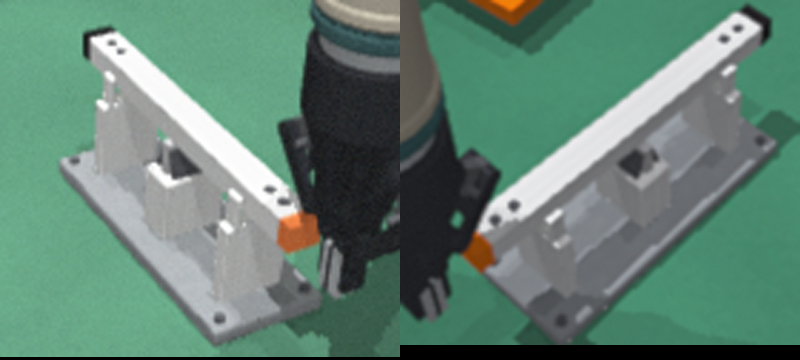

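The arm lies level and has held still for 1.5 s. Going by the steps, its COM is within about 3 mm of mid-land. Next I go up, look down on the stand, then fetch the clip.

```bash

python3 -m handwheel '[[[0,0,0],[0,-0.015,0],1],[[0,0,0],[0,-0.008,-0.035],1],[[0,0,0],[0,0,-0.038],1],[[0,0,0],[0,0,-0.038],1],[[0,0,0],[0,0,-0.038],1]]' >/dev/null
python3 -m handwheel '[[[0,0,0],[0.002,0.02,-0.03],0],[[0,0,0],[0.002,0.04,0],0],[[0,0,0],[0.002,0.04,0],0],[[0,0,0],[0.002,0.04,0],0],[[0,0,0],[0.002,0.04,0],0]]' | grep -E "eef|rot"
python3 -m handwheel '[[[0,0,0],[0,0.01,0],0],[[0,0,0],[0,0.01,0],0],[[0,0,0],[0,0,0],0],[[0,0,0],[0,0,0],0]]' | grep -E "eef|rot"
python3 - <<'E'
from h import *
w=grab('wrist'); save(w,'pics/w3.png')
print(blobs(w,(5,150,100),(18,255,255),60))
np.savez('w3.npz',P=w['P'])
E
python3 lv.py
```

```text
eef_pos: [566.1, 78.0, 261.9]
tool_rot: [-3.141, -0.001, -0.045]
eef_pos: [565.3, 60.1, 261.4]
tool_rot: [-3.14, -0.0, -0.046]
[([330, 0, 92, 12, 588], [361.8, 3.6], [[330.0, 0.0], [421.0, 0.0], [421.0, 11.0], [330.0, 11.0]]), ([138, 186, 16, 28, 306], [145.1, 199.8], [[138.0, 186.0], [153.0, 186.0], [153.0, 213.0], [138.0, 213.0]])]
cap [564.5 196.5 102. ] [374.6, 255.3] [206.0, 288.9] t 13.53 tcp [565.1  60.7 261.2] F [ 0.1  0.7 -0.4]
```

View pics/w3.png

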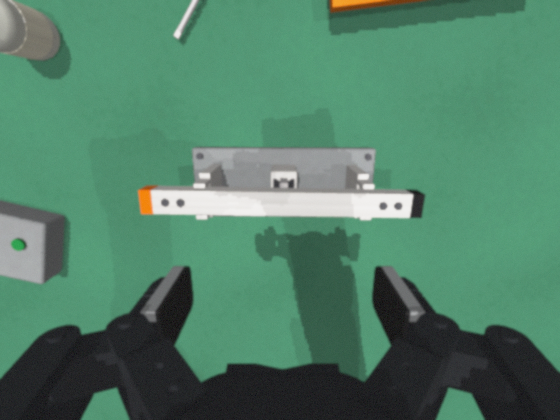

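The top view has the level bar with ends at columns 139 and 423, fork cheeks at about columns 202 and 365, the base from 193 to 375, and the knife block at column 284. The wrist camera looks nearly straight down on the knife.

```bash
python3 - <<'E'
from h import *
w=grab('wrist'); print(w['cx'],w['cy'],w['fx'],tool()[:3,3])
g=cv2.cvtColor(w['pixels'],cv2.COLOR_RGB2GRAY)
print('row217',[ (i,int(v)) for i,v in enumerate(g[217]) if v>150][:60])
gr=lambda r,lo:[i for i,v in enumerate(g[r]) if v>lo and 150<i<420]
for r in (174,175,176,182,183): 
    x=gr(r,200); print(r,x)
print('base',onz(w,193,149,14),onz(w,375,149,14))
print('bar',onz(w,139,186,110),onz(w,139,214,110),onz(w,421,191,110),onz(w,421,217,110))
print('fork',onz(w,202,217,100),onz(w,366,217,100),onz(w,203,182,90),onz(w,366,182,90),'knife',onz(w,284,176,80))
E
```

```text
282.267547982111 209.7717581613234 310.4449369623346 [565.0965556   60.3970115  261.18802009]
row217 [(0, 168), (1, 170), (2, 165), (3, 164), (4, 166), (5, 165), (6, 164), (7, 162), (8, 161), (9, 158), (10, 159), (11, 157), (12, 155), (13, 154), (196, 182), (197, 216), (198, 226), (199, 226), (200, 225), (201, 224), (202, 227), (203, 229), (204, 231), (205, 229), (206, 225), (207, 201), (208, 155), (344, 153), (345, 154), (346, 154), (347, 153), (348, 154), (349, 157), (350, 155), (351, 158), (352, 162), (353, 167), (354, 178), (355, 198), (356, 208), (357, 207), (358, 194), (359, 192), (360, 209), (361, 230), (362, 236), (363, 238), (364, 237), (365, 237), (366, 238), (367, 238), (368, 238), (369, 239), (370, 237), (371, 228), (372, 213), (373, 200), (374, 197), (375, 197), (376, 200)]
174 [200, 201, 202, 203, 204, 205, 206, 207, 208, 209, 272, 273, 274, 275, 276, 277, 278, 279, 280, 281, 282, 283, 284, 285, 286, 287, 288, 289, 290, 291, 292, 293, 294, 295, 296, 360, 361, 362, 363, 364, 365, 366, 367, 368]
175 [200, 201, 202, 203, 204, 205, 206, 207, 208, 209, 272, 273, 274, 275, 27
[... 207 characters left out ...]
 272, 273, 274, 275, 276, 277, 278, 279, 280, 281, 282, 283, 284, 285, 286, 287, 288, 289, 290, 291, 292, 293, 294, 295, 296, 359, 360, 361, 362, 363, 364, 365, 366, 367, 368]
182 []
183 [195, 196, 197, 198, 199, 200, 201, 202, 203]
base [602.96582582 169.90819569  14.        ] [593.21392466 -55.44307782  14.        ]
bar [579.63335556 198.9448081  110.        ] [551.25786829 204.15326964 110.        ] [562.873412   -74.31485794 110.        ] [536.03469277 -76.74292429 110.        ]
fork [542.1244915 144.6712858 100.       ] [534.85643072 -24.59055053 100.        ] [576.72689629 141.91636328  90.        ] [569.49372058 -25.83854224  90.        ] knife [577.39192231  58.30413082  80.        ]
```

```bash

python3 -m handwheel '[[[0,0,0],[0,0.04,0],0],[[0,0,0],[0,0.04,0],0],[[0,0,0],[0,0.04,0],0],[[0,0,0],[0,0.04,0],0],[[0,0,0],[0,0.04,0],0]]' >/dev/null
python3 -m handwheel '[[[0,0,0],[0,0.04,0],0],[[0,0,0],[0,0.04,0],0],[[0,0,0],[0,0.04,0],0],[[0,0,0],[0,0.04,0],0],[[0,0,0],[0,0.04,0],0]]' >/dev/null
python3 -m handwheel '[[[0,0,0],[0,0.04,0],0],[[0,0,0],[0,0,0],0],[[0,0,0],[0,0,0],0],[[0,0,0],[0,0,0],0]]' | grep -E "eef|rot"
python3 - <<'E'
from h import *
w=grab('wrist'); save(w,'pics/w4.png')
for b in blobs(w,(22,120,100),(35,255,255),60): print(b,onz(w,*b[1],70),[onz(w,*p,84)[:2].round(1).tolist() for p in b[2]])
E
```

```text
eef_pos: [545.1, -379.9, 260.8]
tool_rot: [-3.14, 0.0, -0.046]
([280, 177, 16, 36, 444], [287.5, 194.3], [[279.20001220703125, 210.89999389648438], [283.1000061035156, 176.10000610351562], [295.79998779296875, 177.5], [292.0, 212.3000030517578]]) [ 534.722495   -385.17715547   70.        ] [[520.3, -375.4], [558.2, -381.3], [556.1, -394.5], [518.1, -389.2]]
```

View pics/w4.png

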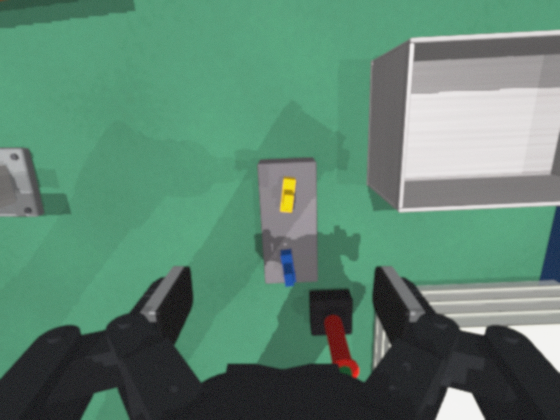

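The yellow clip is centred at pixel (287,194), its long axis turned about 6° from the tool x axis. The blue clip is well clear at (287,268), and the red device is at (335,320).

```bash

python3 -m handwheel '[[[0,0,6.2],[-0.009,0.0065,0],0.4],[[0,0,0],[0,0,0.035],0.4],[[0,0,0],[0,0,0.035],0.4],[[0,0,0],[0,0,0.035],0.4],[[0,0,0],[0,0,0.025],0.4]]' >/dev/null
python3 -m handwheel '[[[0,0,0],[0,0,0],0.4],[[0,0,0],[0,0,0],0.4],[[0,0,0],[0,0,0],0.4]]' | grep -E "eef|rot|width"
python3 - <<'E'
from h import *
w=grab('wrist'); save(w,'pics/w5.png'); T=tool(); print(T[:3,3])
for b in blobs(w,(22,120,100),(35,255,255),60): print(b,onz(w,*b[1],70))
E
```

```text
eef_pos: [536.9, -387.0, 133.2]
tool_rot: [3.141, -0.003, -0.154]
width: 51.2
[ 536.99615648 -387.61814226  133.81800115]
([271, 200, 21, 56, 1056], [281.0, 227.5], [[271.0, 200.0], [291.0, 200.0], [291.0, 255.0], [271.0, 255.0]]) [ 536.1927528  -386.36886444   70.        ]
```

View pics/w5.png

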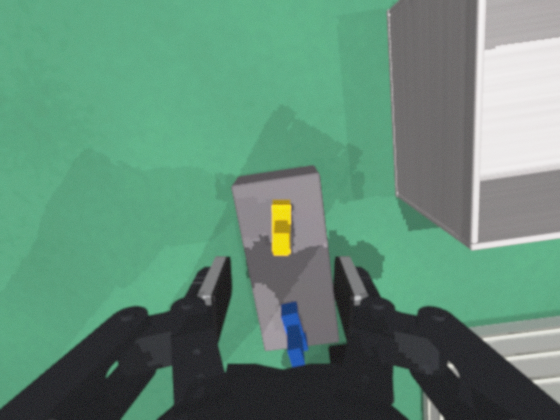

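The clip is now square to the tool, at column 281 and rows 200-255, midway between the fingers. The blue clip and the box are clear.

```bash
python3 - <<'E'
from h import *
w=grab('wrist'); T=tool(); Ti=np.linalg.inv(T)
for v,z in((200,57),(255,57),(227,57),(222,57),(235,57),(235,84),(222,84)):
    p=onz(w,281,v,z); print(v,z,p.round(1),(Ti@np.r_[p,1])[:3].round(1))
hsv=cv2.cvtColor(w['pixels'],cv2.COLOR_RGB2HSV)
print([(r,hsv[r,276:287].mean(0).round().astype(int).tolist()) for r in range(196,260,3)])
print([(c,hsv[225:230,c].mean(0).round().astype(int).tolist()) for c in range(268,294,2)])
E
```

```text
200 57 [ 552.6 -389.5   57. ] [15.5 -1.  77. ]
255 57 [ 508.9 -382.7   57. ] [-28.7  -1.   76.8]
227 57 [ 531.8 -386.3   57. ] [-5.6 -1.  76.9]
222 57 [ 535.7 -386.9   57. ] [-1.6 -1.  77. ]
235 57 [ 525.4 -385.3   57. ] [-12.1  -1.   76.9]
235 84 [ 536.1 -387.    84. ] [-1.1 -0.9 50. ]
222 84 [ 545.2 -388.4   84. ] [ 8.1 -0.9 50. ]
[(196, [152, 10, 152]), (199, [21, 86, 161]), (202, [24, 222, 170]), (205, [26, 228, 228]), (208, [28, 232, 244]), (211, [27, 233, 242]), (214, [27, 235, 242]), (217, [27, 234, 242]), (220, [25, 233, 218]), (223, [24, 224, 173]), (226, [24, 226, 171]), (229, [24, 222, 171]), (232, [24, 227, 190]), (235, [27, 236, 241]), (238, [27, 236, 241]), (241, [27, 235, 241]), (244, [27, 235, 241]), (247, [27, 239, 241]), (250, [27, 239, 241]), (253, [27, 232, 240]), (256, [21, 97, 145]), (259, [149, 9, 99])]
[(268, [160, 11, 141]), (270, [20, 82, 178]), (272, [25, 195, 227]), (274, [24, 220, 187]), (276, [24, 230, 170]), (278, [25, 227, 170]), (280, [25, 225, 171]), (282, [24, 224, 170]), (284, [24, 223, 171]), (286, [24, 220, 173]), (288, [24, 199, 169]), (290, [20, 80, 115]), (292, [156, 12, 101])]
```

```bash

python3 -m handwheel '[[[0,0,0],[-0.0075,-0.001,0.02],0.4],[[0,0,0],[0,0,0.022],0.4],[[0,0,0],[0,0,0.015],0.4],[[0,0,0],[0,0,0.01],0.4],[[0,0,0],[0,0,0.005],0.4]]' | grep -E "eef|force"
python3 -m handwheel '[[[0,0,0],[0,0,0],0.4],[[0,0,0],[0,0,0],0.4],[[0,0,0],[0,0,0],0.9],[[0,0,0],[0,0,0],1],[[0,0,0],[0,0,0],1]]' | grep -E "eef|rot|width|force"
python3 -m handwheel '[[[0,0,0],[0,0,0],1],[[0,0,0],[0,0,0],1],[[0,0,0],[0,0,0],1]]' | grep -E "eef|rot|width|force"
python3 - <<'E'
from h import *
w=grab('wrist'); save(w,'pics/w6.png')
E
```

```text
eef_pos: [528.2, -385.3, 59.4]
force: [-0.3, 0.5, 0.2]
gripper_force: 0.0
eef_pos: [528.3, -385.6, 60.2]
tool_rot: [3.141, -0.001, -0.155]
force: [0.0, 0.4, 0.2]
width: 15.2
gripper_force: 0.0
eef_pos: [528.2, -385.5, 60.1]
tool_rot: [3.141, -0.001, -0.155]
force: [0.0, -0.4, 5.5]
width: 8.8
gripper_force: 60.1
```

```bash

python3 -m handwheel '[[[0,0,0],[0,0,-0.005],1],[[0,0,0],[0,0,-0.035],1],[[0,0,0],[0,0,-0.04],1],[[0,0,0],[0,0,-0.04],1],[[0,0,-5.7],[0,0,-0.035],1]]' | grep -E "eef|width|rot"
python3 -m handwheel '[[[0,0,0],[0.0048,-0.0405,0],1],[[0,0,0],[0,-0.0405,0],1],[[0,0,0],[0,-0.0405,0],1],[[0,0,0],[0,-0.0405,0],1],[[0,0,0],[0,-0.0405,0],1]]' >/dev/null
python3 -m handwheel '[[[0,0,0],[0,-0.0405,0],1],[[0,0,0],[0,-0.0405,0],1],[[0,0,0],[0,-0.0405,0],1],[[0,0,0],[0,-0.0405,0],1],[[0,0,0],[0,-0.0405,0],1]]' >/dev/null
python3 -m handwheel '[[[0,0,0],[0,-0.0205,0],1],[[0,0,0],[0,-0.02,0],1],[[0,0,0],[0,0,0],1],[[0,0,0],[0,0,0],1],[[0,0,0],[0,0,0],1]]' | grep -E "eef|width|rot"
python3 lv.py
python3 - <<'E'
from h import *
w=grab('wrist'); save(w,'pics/w7.png'); print(tool()[:3,3]); print(blobs(w,(22,120,100),(35,255,255),60))
E
```

```text
eef_pos: [527.8, -385.3, 216.6]
tool_rot: [3.141, -0.0, -0.055]
width: 8.8
eef_pos: [557.3, 57.9, 214.2]
tool_rot: [3.14, 0.0, -0.057]
width: 8.8
cap [564.5 196.4 101.5] [374.5, 255.5] [206.1, 289.0] t 18.47 tcp [557.4  57.3 214.3] F [-0.1  0.1  0.1]
[557.46025211  57.40062404 214.35022589]
[([268, 219, 30, 90, 2067], [282.4, 261.0], [[264.29998779296875, 307.5], [269.29998779296875, 217.6999969482422], [297.79998779296875, 219.3000030517578], [292.79998779296875, 309.1000061035156]])]
```

View pics/w7.png

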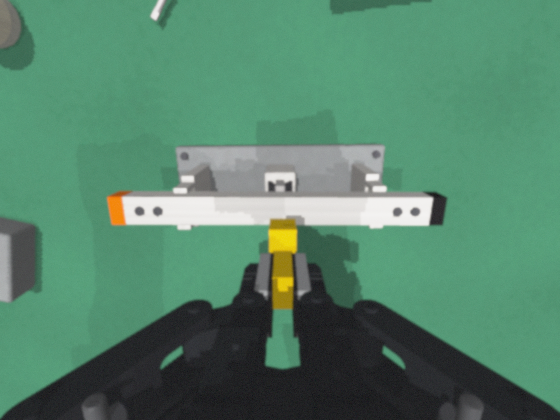

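The clip sits squarely in the fingers at column 283. The bar is level below it, with near cheeks at columns 184 and 377 and the knife block at column 281. I've now viewed 11 pictures, one over the limit of ten, so from here I'll work from numbers only.

```bash
python3 - <<'E'
from h import *
w=grab('wrist'); T=tool(); Ti=np.linalg.inv(T); t=lambda u,v,z:(Ti@np.r_[onz(w,u,v,z),1])[:2].round(1)
hsv=cv2.cvtColor(w['pixels'],cv2.COLOR_RGB2HSV); y=cv2.inRange(hsv,(20,120,80),(35,255,255))
for r in range(214,250,3):
    c=np.where(y[r])[0]; print(r,(c.min(),c.max()) if len(c) else None, hsv[r,278:288,2].mean())
zr=T[2,3]-3
print('roof +x end',t(283,220,zr), 'fin y',t(283,270,zr+15))
g=cv2.cvtColor(w['pixels'],cv2.COLOR_RGB2GRAY)
for r in (227,228,229):
    x=np.where(g[r]>200)[0]; print(r,x[(x>150)&(x<420)])
print('bar edges',[t(u,v,110) for u,v in((200,192),(200,226),(281,192),(281,226),(350,192),(350,226))])
print('cheeks',t(184,228,100),t(377,228,100),'base',t(177,147,14),t(384,147,14))
for r in (171,173,175,177): x=np.where(g[r]>190)[0]; print('k',r,x[(x>250)&(x<310)])
for u in (170,240,283,320,400):
    col=g[150:250,u].astype(int); print(u,[(150+i,int(c)) for i,c in enumerate(col) if i>0 and abs(c-col[i-1])>25])
E
```

```text
214 None 224.3
217 None 205.2
220 (np.int64(271), np.int64(294)) 157.2
223 (np.int64(271), np.int64(294)) 152.0
226 (np.int64(270), np.int64(295)) 151.6
229 (np.int64(269), np.int64(296)) 202.9
232 (np.int64(269), np.int64(297)) 238.2
235 (np.int64(269), np.int64(296)) 238.1
238 (np.int64(269), np.int64(296)) 237.8
241 (np.int64(268), np.int64(296)) 236.6
244 (np.int64(268), np.int64(296)) 236.0
247 (np.int64(268), np.int64(296)) 230.7
roof +x end [25.8  0.9] fin y [6.3 0.9]
227 [178 179 180 181 182 183 184 185 186 187 188 189 190 370 371 372 373 374
 375 376 377 378 379 380 381]
228 [178 179 180 181 182 183 184 185 186 187 188 189]
229 [185 186]
bar edges [array([ 14.4, -66.8]), array([-15.3, -69.1]), array([14.4, -0.5]), array([-15.3,  -0.5]), array([14.4, 56. ]), array([-15.3,  58. ])]
cheeks [-20.9 -86.2] [-20.9  84.3] base [  40.5 -114. ] [ 40.5 111.3]
k 171 []
k 173 [266 267 268 269 270 271 272 273 274 275 276 277 278 279 280 281 282 283
 284 285 286 287 288 289 290 291 292 293 294]
k 175 [265 266 267 268 269 270 271 272 273 274 275 276 277 278 279 280 281 282
 283 284 285 286 287 288 289 290 291 292 293 294]
k 177 [265 266 267 268 269 270 271 272 273 274 275 276 277 278 279 280 281 282
 283 284 285 286 287 288 289 290 291 292 293 294]
170 [(196, 179), (197, 219), (225, 167), (226, 139)]
240 [(197, 187), (225, 172), (226, 144)]
283 [(172, 186), (173, 215), (180, 176), (181, 148), (197, 186), (219, 158), (220, 132)]
320 [(197, 187), (198, 216), (225, 163), (226, 132)]
400 [(197, 202), (198, 230), (208, 181), (209, 140), (214, 156), (215, 191), (216, 219), (225, 201), (226, 156)]
```

```bash

python3 -m handwheel '[[[0,0,0],[-0.0045,-0.002,0.02],1],[[0,0,0],[0,0,0.025],1],[[0,0,0],[0,0,0.02],1],[[0,0,0],[0,0,0.01],1],[[0,0,0],[0,0,0],1]]' >/dev/null
python3 -m handwheel '[[[0,0,0],[0,0,0],1],[[0,0,0],[0,0,0],1]]' | grep -E "eef|width|rot"
cat > m.py <<'E'
from h import *
w=grab('wrist'); T=tool(); Ti=np.linalg.inv(T); t=lambda u,v,z:(Ti@np.r_[onz(w,u,v,z),1])[:2].round(1)
print(T[:3,3],ctrl.read_state()['force'])
hsv=cv2.cvtColor(w['pixels'],cv2.COLOR_RGB2HSV); y=cv2.inRange(hsv,(20,120,80),(35,255,255))
g=cv2.cvtColor(w['pixels'],cv2.COLOR_RGB2GRAY)
print('yellow',[(r,int(c.min()),int(c.max())) for r in (222,226,230,236,242) if len(c:=np.where(y[r])[0])])
for u in (190,230,320,360,283):
    col=cv2.GaussianBlur(g,(1,3),0)[130:300,u].astype(int); print(u,[(130+i,int(c)) for i,c in enumerate(col) if i>0 and abs(c-col[i-1])>22])
for r in range(236,300,4):
    x=np.where(g[r]>195)[0]; x=x[(x>60)&(x<500)]; s=np.split(x,np.where(np.diff(x)>2)[0]+1); print(r,[(int(q[0]),int(q[-1])) for q in s if len(q)>4])
E
python3 m.py
```

```text
eef_pos: [554.1, 61.2, 140.4]
tool_rot: [-3.141, -0.002, -0.056]
width: 8.9
[554.17765707  61.41513803 140.55489791] [ 0.15762335  0.47656483 -0.1611348 ]
yellow [(222, 270, 295), (226, 270, 295), (230, 269, 296), (236, 269, 296), (242, 269, 296)]
190 [(224, 191), (261, 167), (262, 143)]
230 [(224, 184), (261, 166), (262, 143)]
320 [(224, 182)]
360 [(224, 177), (225, 202), (261, 164), (262, 124), (263, 97)]
283 [(187, 199), (196, 176), (197, 142), (277, 153)]
236 [(69, 86), (94, 112), (119, 270), (299, 494)]
240 [(70, 83), (98, 108), (123, 269), (300, 441), (454, 466), (479, 493)]
244 [(70, 83), (99, 108), (124, 269), (301, 440), (455, 464), (480, 492)]
248 [(71, 87), (96, 112), (120, 269), (309, 441), (453, 466), (478, 491)]
252 [(72, 260), (319, 490)]
256 [(73, 258), (322, 489)]
260 [(145, 164), (176, 236), (326, 343), (349, 489)]
264 [(148, 162)]
268 []
272 []
276 []
280 []
284 []
288 []
292 []
296 []
```

```bash
cat >> m.py <<'E'
print('bar x',t(283,224,110),t(283,261.5,110),'roof end',t(283,229,T[2,3]-3),'clip y',t(282.7,236,T[2,3]-3))
for r in (264,265,266,190,193):
    x=np.where(g[r]>140)[0]; x=x[(x>60)&(x<500)]; s=np.split(x,np.where(np.diff(x)>2)[0]+1); print(r,[(int(q[0]),int(q[-1])) for q in s if len(q)>4])
print('cheekL',t(155,264,100),'block',t(283,190,80))
E
python3 m.py | tail -7
```

```text
bar x [13.7  0.8] [-10.9   0.9] roof end [21.1  0.8] clip y [17.3  0.6]
264 [(146, 164), (407, 423)]
265 [(147, 164)]
266 [(153, 161)]
190 [(156, 169), (233, 250), (263, 305), (313, 326), (342, 369), (399, 417)]
193 [(153, 170), (217, 235), (246, 252), (262, 304), (319, 332), (341, 354), (357, 369), (399, 417)]
cheekL [-17.9 -82.8] block [27.   0.9]
```

```bash

python3 -m handwheel '[[[0,0,0],[0,0.0014,0.006],1],[[0,0,0],[0,0,0.006],1],[[0,0,0],[0,0,0.004],1],[[0,0,0],[0,0,0.002],1],[[0,0,0],[0,0,0],1]]' | grep -E "eef|force"
python3 -m handwheel '[[[0,0,0],[0,0,0.001],1],[[0,0,0],[0,0,0],1],[[0,0,0],[0,0,0],1]]' | grep -E "eef|force"
python3 lv.py; python3 m.py
```

```text
eef_pos: [552.5, 60.1, 120.6]
force: [0.1, -0.3, -0.2]
gripper_force: 59.4
eef_pos: [553.1, 60.1, 120.4]
force: [-0.5, 0.5, 0.2]
gripper_force: 59.4
cap [564.6 196.3 101.5] [374.4, 255.4] [206.1, 289.0] t 20.02 tcp [553.2  60.1 120.5] F [ 0.1 -0.8 -0.3]
[553.13777063  60.13477492 120.44668793] [ 0.36735996  0.14086399 -0.22879359]
yellow [(222, 270, 295), (226, 270, 295), (230, 269, 296), (236, 269, 296), (242, 269, 296)]
190 [(235, 183), (275, 190), (276, 159)]
230 []
320 [(236, 190)]
360 [(236, 194)]
283 [(192, 186), (202, 181), (203, 147), (204, 124), (229, 153), (230, 176)]
236 [(61, 263), (299, 312), (332, 362), (398, 464)]
240 [(61, 268), (299, 499)]
244 [(61, 268), (299, 499)]
248 [(69, 91), (96, 268), (306, 499)]
252 [(74, 86), (103, 260), (307, 458), (470, 486)]
256 [(75, 86), (103, 257), (311, 456), (473, 482)]
260 [(75, 87), (104, 254), (321, 456), (472, 482)]
264 [(61, 246), (323, 458), (467, 488), (494, 499)]
268 [(61, 230), (328, 337), (356, 499)]
272 [(61, 223), (367, 499)]
276 [(130, 149), (397, 499)]
280 []
284 []
288 []
292 []
296 []
bar x [21.   0.7] [-0.7  0.7] roof end [21.1  0.7] clip y [17.3  0.5]
264 [(61, 248), (320, 499)]
265 [(61, 247), (320, 499)]
266 [(61, 246), (322, 499)]
190 [(235, 239), (282, 288), (307, 373)]
193 [(236, 244), (257, 307), (310, 316), (331, 337), (343, 374)]
cheekL [ -7.5 -73.8] block [31.9  0.7]
```

```bash

python3 -m handwheel '[[[0,0,0],[0.001,0,0.001],1],[[0,0,0],[0,0,0],1],[[0,0,0],[0,0,0],1]]' | grep -E "eef|force"
python3 -m handwheel '[[[0,0,0],[0,0,0.0006],1],[[0,0,0],[0,0,0],1],[[0,0,0],[0,0,0],1]]' | grep -E "eef|force"
python3 lv.py; python3 m.py | head -8
```

```text
eef_pos: [554.1, 60.0, 119.3]
force: [0.6, 0.4, 0.4]
gripper_force: 59.4
eef_pos: [554.0, 60.1, 118.7]
force: [-0.5, -0.3, 0.3]
gripper_force: 59.4
cap [564.6 196.5 101.8] [374.5, 255.4] [206.0, 288.9] t 20.67 tcp [554.   60.  118.7] F [-0.2 -0.1  0.8]
[554.01837358  60.0602669  118.7411894 ] [-0.7021062  -0.6919515   0.36695856]
yellow [(222, 269, 295), (226, 270, 295), (230, 269, 296), (236, 269, 296), (242, 269, 296)]
190 [(238, 187), (278, 190), (279, 159)]
230 [(238, 184), (270, 171)]
320 [(238, 173), (239, 196), (268, 109), (269, 84)]
360 [(239, 195)]
283 [(194, 191), (204, 181), (205, 146), (206, 123)]
236 []
```

Almost down, and no contact force yet. I'll go down in half-millimetre steps until it touches.

```bash

for k in 1; do
python3 -m handwheel '[[[0,0,0],[0,0,0.0005],1],[[0,0,0],[0,0,0],1],[[0,0,0],[0,0,0],1]]' | grep -E "eef|^force"
python3 -m handwheel '[[[0,0,0],[0,0,0.0004],1],[[0,0,0],[0,0,0],1],[[0,0,0],[0,0,0],1]]' | grep -E "eef|^force"
done; python3 lv.py
```

```text
eef_pos: [554.0, 60.1, 118.2]
force: [0.0, 1.5, -0.1]
eef_pos: [554.1, 60.1, 118.0]
force: [-1.0, 0.4, 2.0]
cap [564.5 196.4 101.3] [374.5, 255.6] [206.1, 289.1] t 21.32 tcp [554.1  60.1 118. ] F [-0.8  0.1  3.3]
```

```bash

python3 -m handwheel '[[[0,0,0],[0,0,-0.0003],1],[[0,0,0],[0,0,0],0.85],[[0,0,0],[0,0,0],0.8],[[0,0,0],[0,0,0],0.75],[[0,0,0],[0,0,0],0.7]]' | grep -E "eef|force|width"
python3 lv.py
python3 -m handwheel '[[[0,0,0],[0,0,0],0.65],[[0,0,0],[0,0,-0.003],0.65],[[0,0,0],[0,0,-0.01],0.65],[[0,0,0],[0,0,-0.02],0.65],[[0,0,0],[0,0,-0.03],0.65]]' | grep -E "eef|force|width"
python3 -m handwheel '[[[0,0,0],[0,0,-0.038],0.65],[[0,0,0],[0,0,-0.038],0.5],[[0,0,0],[0,0,0],0.5],[[0,0,0],[0,0,0],0.5]]' | grep -E "eef|force|width"
python3 lv.py
python3 - <<'E'
from h import *
w=grab('wrist'); T=tool(); print(T[:3,3])
y=blobs(w,(20,120,80),(35,255,255),60); print(y); save(w,'pics/w9.png')
g=cv2.cvtColor(w['pixels'],cv2.COLOR_RGB2GRAY)
for r in range(170,240,4):
    x=np.where(g[r]>190)[0]; x=x[(x>100)&(x<460)]; s=np.split(x,np.where(np.diff(x)>2)[0]+1); print(r,[(int(q[0]),int(q[-1])) for q in s if len(q)>4])
for b in y: print(onz(w,*b[1],130))
E
```

```text
eef_pos: [554.0, 60.1, 118.0]
force: [-0.4, -0.5, -0.1]
width: 25.6
gripper_force: 0.0
cap [564.7 196.2 101.5] [374.3, 255.4] [206.1, 289.0] t 21.83 tcp [554.   60.  118.1] F [ 0.3 -0.1  0.3]
eef_pos: [552.4, 59.9, 180.6]
force: [0.6, 0.5, -0.0]
width: 29.9
gripper_force: 0.0
eef_pos: [555.7, 60.2, 260.4]
force: [-0.6, 0.6, -0.3]
width: 42.8
gripper_force: 0.0
cap [564.4 196.4 101.8] [374.5, 255.3] [206.1, 289.0] t 22.68 tcp [553.4  60.  257.1] F [-0.6 -0.  -0.5]
[553.06821343  59.98921883 256.32701983]
[([275, 172, 16, 44, 629], [282.4, 192.9], [[275.0, 215.0], [275.0, 172.0], [290.0, 172.0], [290.0, 215.0]])]
170 []
174 [(191, 201), (364, 375)]
178 [(192, 200), (276, 289)]
182 [(146, 414)]
186 [(147, 414)]
190 [(147, 157), (164, 173), (180, 275), (289, 414)]
194 [(147, 156), (165, 172), (181, 276), (291, 380), (389, 395), (405, 413)]
198 [(148, 287), (291, 382), (386, 412)]
202 [(149, 287), (292, 412)]
206 [(193, 204), (247, 256), (275, 287), (354, 410)]
210 [(195, 202), (276, 287)]
214 []
218 []
222 []
226 []
230 []
234 []
238 []
[561.17349995  59.15716967 130.        ]
```

```bash

python3 -m handwheel '[[[0,0,0],[0,-0.03,-0.03],0.5],[[0,0,0],[0,-0.04,0],0.5],[[0,0,0],[0,-0.04,0],0.5],[[0,0,0],[0,-0.04,0],0.5],[[0,0,0],[0,-0.04,0],0.5]]' >/dev/null
for k in 1 2 3; do python3 -m handwheel '[[[0,0,0],[0,0,0],0.5],[[0,0,0],[0,0,0],0.5],[[0,0,0],[0,0,0],0.5],[[0,0,0],[0,0,0],0.5],[[0,0,0],[0,0,0],0.5]]' >/dev/null; done
python3 lv.py
python3 - <<'E'
from h import *
a,b=grab('scene'),grab('side')
A,B=[blobs(i,(22,120,80),(35,255,255),30) for i in (a,b)]; print(A,B)
print(two(a,A[-1][1],b,B[-1][1]))
E
```

```text
cap [564.7 196.5 101.7] [374.5, 255.5] [206.0, 288.9] t 24.50 tcp [564.6 249.3 286.6] F [ 0.2 -0.2  1. ]
[([326, 199, 20, 24, 213], [335.1, 210.6], [[319.8999938964844, 207.0], [338.70001220703125, 198.3000030517578], [346.29998779296875, 214.39999389648438], [327.5, 223.1999969482422]])] [([253, 227, 20, 26, 231], [262.5, 238.8], [[249.6999969482422, 236.89999389648438], [260.20001220703125, 225.5], [277.70001220703125, 241.6999969482422], [267.20001220703125, 253.10000610351562]])]
(array([555.58096271,  59.5029332 , 118.39633403]), np.float64(1.9575398367899135))
```

```bash
python3 -c "
from cell import ctrl; print(ctrl.finish_job())"
```

```text
the job is handed in; nothing more can be done
None
```

The dispensing arm lies level by itself, the yellow clip sits astride it within about 1 mm of the middle of the knife edge by camera, and the job was handed in at about 25 s; I viewed 11 pictures, one over the limit of 10.

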